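Refit a spring-pin guide roller in its yoke

ROBOT

A 6-joint arm with a two-finger parallel gripper is mounted at the origin on the work surface. World frame = base frame: x ahead of the robot, y to its left, z up, the work surface at z = 0. Lengths are in m, angles in degrees, forces in N, time in s.
With the tool pointing down it reaches from about 0.35 to 0.875 m from the base axis. Payload 4.2 kg.
Tool frame: the origin (TCP) lies at the very end of the fingers, on their centre line; the grasp point (between the pads) lies 19 mm behind it; z points along the fingers, y is the line along which they close (so a half turn about z gives the same grasp; the last joint's range is limited). The gripper opens to 87 mm and grips with 3 to 60 N. Pads are 19 mm wide; open, the fingers measure 117 mm over their backs; the gripper's body (75 mm by 190 mm) begins 51 mm behind the grasp point.
Start: joints at [85.806, 22.042, 0.453, 0, -68.411, -14.817], TCP at [0.204, 0.591, 0.223] pointing down, gripper open.
Joint ranges: [-179.83, 179.83], [-69.29, 118.12], [-61.27, 80.66], [-181.25, 117.63], [-171.15, -9.14], [-177.46, 177.46]. Speed limits (degrees/s): [159.86, 159.86, 180, 180, 180, 180].

INTERFACE

Orientations are given as a 3x3 rotation matrix whose columns are the frame's x, y, z axes.
In Python, from station import sense, optics, r gives the robot as it stands. The module is installed in compiled form; this text tells all that it offers.
- The arm moves only by the shell command python3 -m pendant 'ROWS' [OPENING]. ROWS is JSON, a list that holds one entry, the list of rows, each a list of 4 numbers: the shift along the tool's x, y, z normalised to -1 to 1, where 1 is 100 mm, then the turn about the tool's z normalised to -1 to 1, where 1 is 2 rad. A call has 1 to 8 rows; each row is the pose to reach, as a shift and turn from the pose commanded when the call began, along the tool's axes at that moment; what a row does not reach only later rows make up. A row lasts 1/10 s, in which the tool goes at most 50 mm and 8.59 degrees, less where a joint would pass 70% of its speed; a pose out of reach is approached as far as the arm can. A call with a number of a shift or a turn outside -1 to 1 is refused whole. A call with a gripper value outside its range is refused whole. OPENING is the closure, from 0 (fully open) to 1 (shut), set as the call begins (- or left out, the last holds). The fingers move at their own pace and stop on an object; the grip force is fixed at half the most. Time passes only in rows, so rows that repeat a pose let the fingers close. It gives the time, the measured TCP pose, the force, the opening and the grip force at its end, in the units of the state.
- sense(): the state, without advancing time (a new reading comes with each control period).
- optics.capture(name): name is "scene" or "top"; returns the picture (480x640x3 uint8, red, green, blue); there is no depth.
- optics.get_calibration(name): a dict with "camera_matrix" (3x3 intrinsics, pixels), "camera_from_world" (4x4, takes a point from world to camera coordinates). Camera axes: x right, y down, z forward; pixel columns grow to the right and rows downward; lengths in m; the calibration is good to about 2 mm. A picture is of the moment at which its call begins. get_calibration takes no time and is no camera call.
- r.finish_job(): hands the job in; it is judged then, once.
The state is a dict: "time_s": time; "joints": joint angles; "joint_velocities": joint speeds; "effort": joint torques, N m; "tcp_pos": TCP position; "ee_rot": TCP orientation; "wrist_force": force on the tool from outside, world axes, zero at the start; "moment": the same for the moment, N m; "gripper_width": opening from 0.0 (shut) to 1.0 (fully open); "gripper_force": force on a finger pad.
Only numpy, scipy, OpenCV 4.12 (cv2) and the standard library are available. Lean on these libraries where they do the work, as an engineer would, in place of code of your own. Each camera call takes 0.05 s, during which the arm holds its last target. There are 200 camera calls.

TASK

Take the guide roller out of the wooden cradle and fit it back in the green yoke: the long spring-loaded pin goes in the recess of the taller cheek, the short fixed pin in the recess of the lower cheek. Push the spring pin in against the taller cheek just far enough to pass between the cheeks, let both pins go home in their recesses and let go; do not force it, and leave the other things on the bench where they are.

Things in the scene. Friction and masses are not known exactly. Their poses are not given: they have to be found in the camera images.
- yoke: Green-painted yoke fixed to the bench. Origin on the bench under the middle of its base (100 x 210 mm, 22 mm high); z up; y along the base, from the lower cheek (-y) to the taller (+y). A rigid head on the base carries both cheeks. The head is clamped on a slide, h = -24 to +24 mm along y from the base's middle; h is not reported: find it by touch. Over 25 N on the yoke counts as forced.
- yoke_mid (a point): Point 80 mm above the yoke's origin, same axes, at recess height. Cheeks: 44 mm wide, 14 thick; inner faces at y = h + 47.5 mm (taller, top 118 mm above bench) and y = h - 47.5 mm (lower, top 89 mm above bench), 95 mm apart. Each inner face has a square blind recess 11 x 11 mm, 8 deep, centred at x = 0, 80 mm above the bench. Free space between the cheeks from 32 mm above the bench up.
- roller_center (a point): Centre of the loose roller: aluminium cylinder 26 mm across, 80 mm long, about 0.2 kg, lying level; grip it across its middle. y is its long axis, towards the spring-pin end. At the -y end a fixed round-nosed steel pin, 8 mm across, 7 mm long. Overall length with the spring pin free 111 mm: it must be 16 to 20 mm shorter to pass between the cheeks.
- roller_sprung_end (a point): Middle of the roller's end face with the spring pin, 40 mm along +y from its centre, same axes; a dark band marks this end. The round-nosed steel spring pin, 8 mm across, stands 24 mm out when free. It slides 20 mm inward: starts to give at 3 N, 0.25 N more per mm, 8 N at full travel, then it is solid.
- cradle: Wooden cradle, fixed: foot 70 x 90 mm, 10 mm high, with two 8 mm thick V-rests 58 mm apart along y that hold the roller's axis 50 mm above the bench. Origin on the bench under its middle. Between the rests the roller's middle is free for the fingers on both sides and below (50 mm along y).
- oil_bottle: Bystander: white oil bottle, 48 mm across, 110 mm high, standing. Origin at the middle of its underside.
- screwdriver: Bystander: screwdriver 170 mm long, lying. Origin under it; x along it towards the tip.
- lens_ring: Bystander: dark steel ring, 60 mm across, 12 mm high, lying flat. Origin at the middle of its underside.
Not all that is in view belongs to the job. Of the things like the part that bears roller_center, leave any that is orange; of the rest the smaller one is meant.

How it is judged (in metres and radians):
On the way:
1. the roller is lifted clear of the cradle (height (world z) of roller_center above 0.075 m), for 0.1 s.
At the end, for the whole second after the job is handed in: Roller at rest between the cheeks on its two pins: centre 75.5 to 82 mm above the bench, within 4 mm of the yoke's x = 0 and at y -38 to +22 mm, axis within 0.05 rad of the yoke's y, sprung end at y over 2 mm (taller cheek), speed under 0.02 m/s (z of roller_center in the frame of yoke between 0.0755 and 0.082 m and x of roller_center in the frame of yoke between -0.004 and 0.004 m and y of roller_center in the frame of yoke between -0.038 and 0.022 m and y of roller_sprung_end in the frame of yoke above 0.002 m and angle between the y axis of roller_center and the y axis of yoke, either way round below 0.05 rad and linear speed of roller below 0.02 m/s); the robot touches nothing.
It fails at once if the yoke is loaded with more than 25 N (roller or hand forced) (contact force between anything else and yoke above 25 N).
It fails at once if the oil bottle is moved more than 25 mm (distance of oil_bottle from where it was at the start of the episode above 0.025 m).
It fails at once if the screwdriver is moved more than 25 mm (distance of screwdriver from where it was at the start of the episode above 0.025 m).
It fails at once if the lens ring is moved more than 25 mm (distance of lens_ring from where it was at the start of the episode above 0.025 m).
It also fails if it takes over 61 s, if anything falls off the work surface, if the arm or the gripper's body presses on something with over 40 N, if the wrist force passes 120 N, or if a joint passes its speed limit or range.

## Working session

There is one attempt and no reset: what is moved stays moved. The work goes in short steps, Python scripts to look and compute and a shell command to move; the robot and the scene stay as the last step left them, time stands still between calls to the robot, and variables do not carry over. Pictures are saved under pics/ and viewed, at most 10 in all, crops included, and the job is handed in when it is done.

```bash
mkdir -p pics; python3 - <<'E'
from station import sense, optics
import cv2, numpy as np
s=sense(); print(s['time_s'],s['tcp_pos'],s['ee_rot'],s['gripper_width'])
for n in('scene','top'):
    cv2.imwrite(f'pics/{n}0.png',optics.capture(n)[:,:,::-1]); c=optics.get_calibration(n); print(n,np.round(c['camera_matrix'],1).tolist(),np.round(c['camera_from_world'],4).tolist())
E
```

```text
0.0 [0.20339073 0.59034054 0.22147683] [[ 9.45383600e-01 -3.25959262e-01 -6.38440144e-04]
 [-3.25959882e-01 -9.45381410e-01 -2.03571113e-03]
 [ 5.99894530e-05  2.13263379e-03 -9.99997724e-01]] 1.0017553115869928
scene [[487.3, 0.0, 323.2], [0.0, 487.3, 249.9], [0.0, 0.0, 1.0]] [[-0.8903, 0.4549, 0.0206, 0.5085], [0.3063, 0.6318, -0.7121, -0.1612], [-0.3369, -0.6276, -0.7018, 1.0397], [0.0, 0.0, 0.0, 1.0]]
top [[436.9, 0.0, 317.3], [0.0, 436.9, 238.6], [0.0, 0.0, 1.0]] [[0.0193, -0.9997, 0.0133, 0.006], [-0.9969, -0.0202, -0.0764, 0.5844], [0.0767, -0.0118, -0.997, 0.6987], [0.0, 0.0, 0.0, 1.0]]
```

View pics/scene0.png

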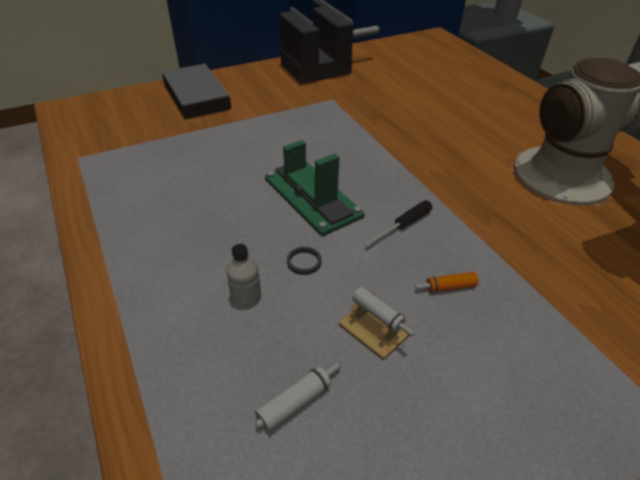

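View pics/top0.png

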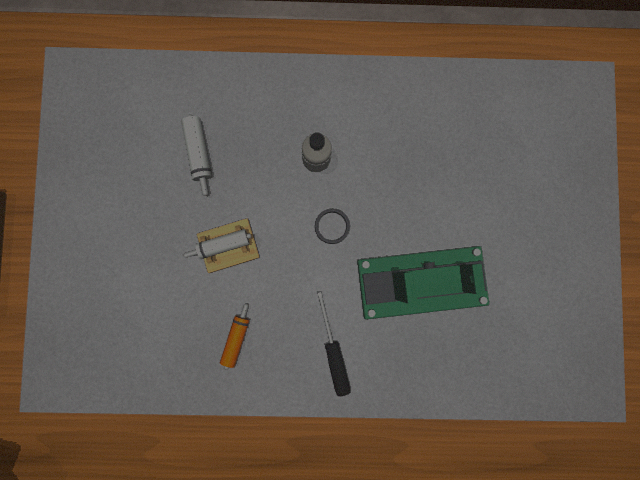

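The scene view shows the roller in the cradle at (378,308), with the dark band and spring pin towards (410,332). The yoke is at (315,190), with the taller cheek nearer the camera. In the top view the cradle is at (228,245) with the spring pin pointing left to (184,254). The yoke is at (423,283), with the taller cheek on the left near (400,285). I'll zoom in next.

```bash
python3 - <<'E'
import cv2, numpy as np
t=cv2.imread('pics/top0.png')
a=cv2.resize(t[205:285,170:275],None,fx=5,fy=5,interpolation=cv2.INTER_CUBIC)
b=cv2.resize(t[238:328,350:498],None,fx=5,fy=5,interpolation=cv2.INTER_CUBIC)
a=cv2.convertScaleAbs(a,alpha=1.5)
cv2.imwrite('pics/a.png',a);cv2.imwrite('pics/b.png',cv2.convertScaleAbs(b,alpha=1.6))
E
```

```text
(no output)
```

View pics/a.png

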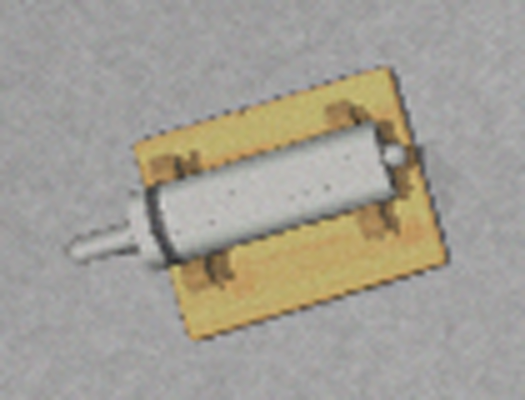

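View pics/b.png

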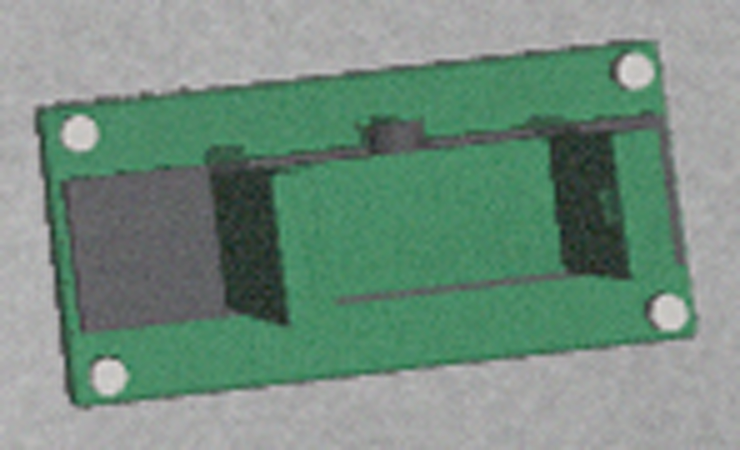

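The crops show these points.
- **Roller:** spring tip at crop (70,251), fixed tip at (404,155), band on the left.
- **Yoke:** base top corners at (38,108), (657,42), (695,335) and (75,405).
- **Taller cheek:** outer top edge at (273,172)-(290,323).
- **Lower cheek:** inner top edge at (613,130)-(630,277).

```bash
cat >h.py <<'E'
import numpy as np
from station import sense, optics
def ray(name,uv,z):
    c=optics.get_calibration(name);K=np.array(c['camera_matrix']);T=np.array(c['camera_from_world']);R=T[:3,:3];o=-R.T@T[:3,3]
    d=R.T@np.linalg.solve(K,[uv[0],uv[1],1]);return o+d*(z-o[2])/d[2]
E
python3 - <<'E'
from h import *
A=lambda p:(p[0]/5+170-.4,p[1]/5+205-.4); B=lambda p:(p[0]/5+350-.4,p[1]/5+238-.4)
s=ray('top',A((70,251)),.05);f=ray('top',A((404,155)),.05);u=(s-f)/np.linalg.norm(s-f)
print('tips',s,f,np.linalg.norm(s-f),'c',s-u*.064,f+u*.047,'yaw y-axis',np.degrees(np.arctan2(u[1],u[0])))
C=[ray('top',A(p),.01) for p in((135,147),(390,68),(447,262),(193,339))];print('cradle',np.mean(C,0))
c=np.array([ray('top',B(p),.022) for p in((38,108),(657,42),(695,335),(75,405))])
print(c); m=c.mean(0);v=c[0]+c[3]-c[1]-c[2];v/=np.linalg.norm(v);print('yoke',m,np.degrees(np.arctan2(v[1],v[0])),[np.linalg.norm(c[i]-c[(i+1)%4]) for i in range(4)])
x=np.array([v[1],-v[0],0])
for p,z in(((273,172),.118),((290,323),.118),((613,130),.089),((630,277),.089)):
    q=ray('top',B(p),z);print('cheek',q,(q-m)@x*1e3,(q-m)@v*1e3)
E
```

```text
tips [0.55225074 0.22807056 0.05      ] [0.58474345 0.1239655  0.05      ] 0.10905796560317249 c [0.57131889 0.16697714 0.05      ] [0.57074028 0.16883098 0.05      ] yaw y-axis 107.33390646773643
cradle [0.57090295 0.16668821 0.01      ]
[[ 0.5515934  -0.0488201   0.022     ]
 [ 0.57749542 -0.25395531  0.022     ]
 [ 0.48140297 -0.26557101  0.022     ]
 [ 0.45504145 -0.06208931  0.022     ]]
yoke [ 0.51638331 -0.15760893  0.022     ] 97.28875621881491 [np.float64(0.20676403810007563), np.float64(0.09679195994737826), np.float64(0.20518219254562287), np.float64(0.09745947518134619)]
cheek [ 0.53164386 -0.10614488  0.118     ] 21.666479309598138 49.112087510325416
cheek [ 0.48900807 -0.1111535   0.118     ] -21.260230195657794 49.55313625576975
cheek [ 0.54628721 -0.21436471  0.089     ] 22.461656683936287 -60.091061939294256
cheek [ 0.50261902 -0.21910748  0.089     ] -21.45537726087671 -59.255323616687946
```

```bash
P="python3 -m pendant"
$P '[[[0.5,0.28,0,0],[1,0.57,0,0],[1,0.57,0,0]]]' 0
$P '[[[0.5,0.28,0,0],[1,0.57,0,0],[1,0.57,0,0]]]'
$P '[[[0.5,0.28,0,0],[1,0.57,0,0],[1,0.57,0,0]]]'
$P '[[[0.5,0.28,0,0],[1,0.57,0,0],[1,0.57,0,0]]]'
$P '[[[0.4,0.25,0,0.07],[0.86,0.52,0,0.2],[0.86,0.52,0.4,0.33],[0.86,0.52,0.8,0.469],[0.86,0.52,0.8,0.469],[0.86,0.52,0.8,0.469],[0.86,0.52,0.8,0.469],[0.86,0.52,0.8,0.469]]]'
cat >>h.py <<'E'
def rel(p,yaw_y=None):
    "shift in tool units to world TCP p; turn units so that tool y has world yaw yaw_y (deg)"
    s=sense();R=np.array(s['ee_rot']);t=np.array(s['tcp_pos']);print('t',s['time_s'],'tcp',t.round(4),'toolz',R[:,2].round(4),'F',np.round(s['wrist_force'],2),'gw',round(s['gripper_width'],3))
    d=R.T@(np.array(p)-t);a=np.degrees(np.arctan2(R[1,1],R[0,1]))
    turn=-(yaw_y-a+180)%360-180 if 0 else -((yaw_y-a+180)%360-180)
    print('rel',(d/.1).round(3),'yaw',a.round(2),'turn',round(np.radians(turn)/2,4))
E
python3 -c "
from h import *
import cv2
rel([.571,.1675,.031],-162.7)
cv2.imwrite('pics/s1.png',optics.capture('scene')[:,:,::-1])"
```

```text
time_s: 0.4
tcp_pos: [0.2811, 0.5011, 0.2222]
ee_rot: [[0.945, -0.328, -0.001], [-0.328, -0.945, -0.002], [0.0, 0.002, -1.0]]
wrist_force: [-1.1, 0.3, 0.3]
gripper_width: 0.996
gripper_force: 0.0
time_s: 0.7
tcp_pos: [0.3571, 0.415, 0.2224]
ee_rot: [[0.944, -0.329, -0.001], [-0.329, -0.944, -0.001], [-0.0, 0.001, -1.0]]
wrist_force: [-0.9, -0.2, -0.3]
gripper_width: 0.999
gripper_force: 0.0
time_s: 1.0
tcp_pos: [0.4331, 0.3291, 0.2223]
ee_rot: [[0.944, -0.329, -0.0], [-0.329, -0.944, -0.001], [-0.0, 0.001, -1.0]]
wrist_force: [-0.1, -0.3, 0.6]
gripper_width: 0.998
gripper_force: 0.0
time_s: 1.3
tcp_pos: [0.5092, 0.243, 0.2221]
ee_rot: [[0.944, -0.329, -0.0], [-0.329, -0.944, -0.001], [-0.0, 0.001, -1.0]]
wrist_force: [0.2, 0.5, 0.3]
gripper_width: 1.0
gripper_force: 0.0
time_s: 2.1
tcp_pos: [0.5717, 0.1689, 0.1421]
ee_rot: [[0.297, -0.955, -0.0], [-0.955, -0.297, -0.0], [-0.0, 0.0, -1.0]]
wrist_force: [-0.0, 0.2, 0.7]
gripper_width: 0.997
gripper_force: 0.0
t 2.1 tcp [0.5717 0.1689 0.1421] toolz [-5.e-04 -0.e+00 -1.e+00] F [-0.02  0.24  0.72] gw 0.997
rel [0.011 0.01  1.111] yaw -162.69 turn 0.0001
```

View pics/s1.png

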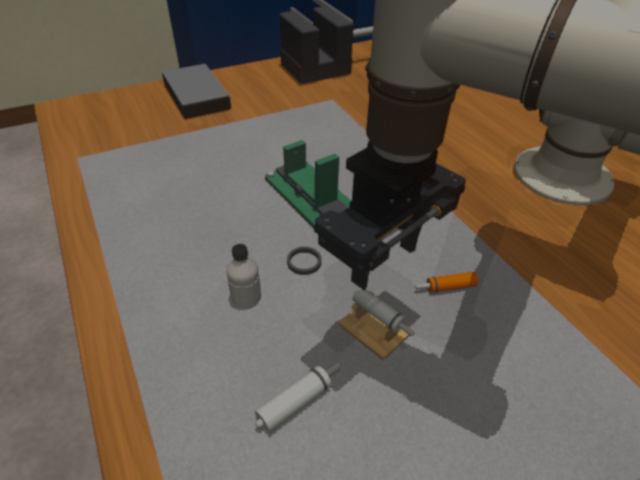

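The open gripper stands straddling above the roller at (380,305), aligned across it. I'll descend and grip.

```bash
P="python3 -m pendant"
$P '[[[0.01,0.01,0.3,0],[0.01,0.01,0.6,0],[0.01,0.01,0.9,0],[0.01,0.01,1,0],[0.01,0.01,1,0]]]'
$P '[[[0,0,0.11,0],[0,0,0.11,0],[0,0,0.11,0]]]'
$P '[[[0,0,0,0],[0,0,0,0],[0,0,0,0],[0,0,0,0],[0,0,0,0],[0,0,0,0],[0,0,0,0],[0,0,0,0]]]' 1
$P '[[[0,0,-0.2,0],[0,0,-0.4,0],[0,0,-0.6,0],[0,0,-0.8,0],[0,0,-1,0],[0,0,-1,0],[0,0,-1,0]]]'
python3 -c "
from h import *
import cv2
rel([.516,-.160,.22],-172.7)
a=optics.capture('scene')[150:350,230:530,::-1]
cv2.imwrite('pics/s2.png',cv2.resize(a,None,fx=2.5,fy=2.5))"
```

```text
time_s: 2.65
tcp_pos: [0.5704, 0.1665, 0.0412]
ee_rot: [[0.297, -0.955, -0.003], [-0.955, -0.297, -0.002], [0.001, 0.003, -1.0]]
wrist_force: [0.8, -0.7, 0.7]
gripper_width: 1.0
gripper_force: 0.0
time_s: 2.95
tcp_pos: [0.5717, 0.1669, 0.0323]
ee_rot: [[0.297, -0.955, 0.001], [-0.955, -0.297, 0.001], [-0.0, -0.001, -1.0]]
wrist_force: [0.4, -0.0, 0.5]
gripper_width: 1.003
gripper_force: 0.0
time_s: 3.75
tcp_pos: [0.5712, 0.1666, 0.0315]
ee_rot: [[0.296, -0.955, -0.0], [-0.955, -0.296, -0.0], [0.0, 0.0, -1.0]]
wrist_force: [0.3, 0.4, 0.9]
gripper_width: 0.354
gripper_force: 0.0
time_s: 4.45
tcp_pos: [0.5705, 0.1664, 0.1307]
ee_rot: [[0.296, -0.955, -0.001], [-0.955, -0.296, 0.0], [-0.001, 0.001, -1.0]]
wrist_force: [-0.9, 0.3, -3.7]
gripper_width: 0.291
gripper_force: 30.0
t 4.45 tcp [0.5705 0.1664 0.1307] toolz [-1.3e-03  1.0e-04 -1.0e+00] F [-0.87  0.25 -3.68] gw 0.291
rel [ 2.957  1.487 -0.893] yaw -162.79 turn 0.0865
```

View pics/s2.png

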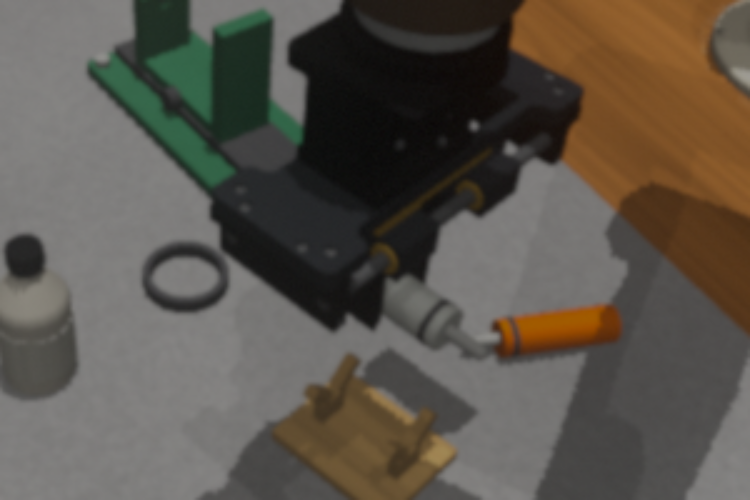

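The roller came out of the cradle, level and gripped at its middle, with the spring-pin end towards the camera at crop (480,345). I'll carry it over to the yoke.

```bash
P="python3 -m pendant"
$P '[[[0.15,0.07,-0.3,0],[0.4,0.2,-0.6,0],[0.7,0.33,-0.6,0],[0.9,0.42,-0.6,0]]]'
$P '[[[0.3,0.14,0,0],[0.6,0.28,0,0],[0.9,0.42,0,0]]]'
$P '[[[0.3,0.14,0,0],[0.6,0.28,0,0],[0.9,0.42,0,0]]]'
$P '[[[0.3,0.14,0,0.03],[0.5,0.23,0,0.06],[0.61,0.28,0,0.0865],[0.61,0.28,0,0.0865],[0.61,0.28,0,0.0865]]]'
python3 -c "
from h import *
rel([.5212,-.1953,.092],-172.7)"
```

```text
time_s: 4.9
tcp_pos: [0.5568, 0.0667, 0.1908]
ee_rot: [[0.296, -0.955, -0.002], [-0.955, -0.296, -0.0], [-0.0, 0.002, -1.0]]
wrist_force: [0.2, -0.1, -2.7]
gripper_width: 0.291
gripper_force: 30.0
time_s: 5.2
tcp_pos: [0.543, -0.0314, 0.1896]
ee_rot: [[0.297, -0.955, -0.004], [-0.955, -0.297, -0.0], [-0.001, 0.004, -1.0]]
wrist_force: [0.1, -0.5, -1.6]
gripper_width: 0.29
gripper_force: 30.0
time_s: 5.5
tcp_pos: [0.5296, -0.1298, 0.1896]
ee_rot: [[0.296, -0.955, -0.004], [-0.955, -0.296, 0.0], [-0.001, 0.003, -1.0]]
wrist_force: [-0.4, 0.2, -2.6]
gripper_width: 0.289
gripper_force: 30.0
time_s: 6.0
tcp_pos: [0.5215, -0.1951, 0.1901]
ee_rot: [[0.128, -0.992, -0.003], [-0.992, -0.128, 0.001], [-0.001, 0.003, -1.0]]
wrist_force: [-0.5, 0.2, -1.8]
gripper_width: 0.291
gripper_force: 30.0
t 6.0 tcp [ 0.5215 -0.1951  0.1901] toolz [-2.7e-03  7.0e-04 -1.0e+00] F [-0.52  0.17 -1.77] gw 0.291
rel [0.003 0.001 0.981] yaw -172.67 turn 0.0003
```

```bash
P="python3 -m pendant"
$P '[[[0,0,0.25,0],[0,0,0.5,0],[0,0,0.75,0],[0,0,0.98,0],[0,0,0.98,0],[0,0,0.98,0]]]'
python3 -c "
from h import *
import cv2
rel([.5212,-.1953,.092],-172.7)
a=optics.capture('top')[:,:,::-1]; b=optics.capture('scene')[:,:,::-1]
cv2.imwrite('pics/t3f.png',a);cv2.imwrite('pics/s3f.png',b)
a=cv2.resize(a[240:330,350:510],None,fx=4,fy=4,interpolation=cv2.INTER_CUBIC);b=cv2.resize(b[130:240,250:410],None,fx=4,fy=4,interpolation=cv2.INTER_CUBIC)
cv2.imwrite('pics/s3.png',cv2.convertScaleAbs(b,alpha=1.4));cv2.imwrite('pics/t3.png',cv2.convertScaleAbs(a,alpha=1.8))"
```

```text
time_s: 6.6
tcp_pos: [0.5223, -0.1946, 0.0935]
ee_rot: [[0.129, -0.992, -0.001], [-0.992, -0.129, -0.0], [-0.0, 0.001, -1.0]]
wrist_force: [1.1, -1.1, -2.0]
gripper_width: 0.29
gripper_force: 30.0
t 6.6 tcp [ 0.5223 -0.1946  0.0935] toolz [-1.2e-03 -1.0e-04 -1.0e+00] F [ 1.13 -1.13 -1.95] gw 0.29
rel [0.006 0.012 0.015] yaw -172.57 turn 0.0011
```

View pics/t3.png

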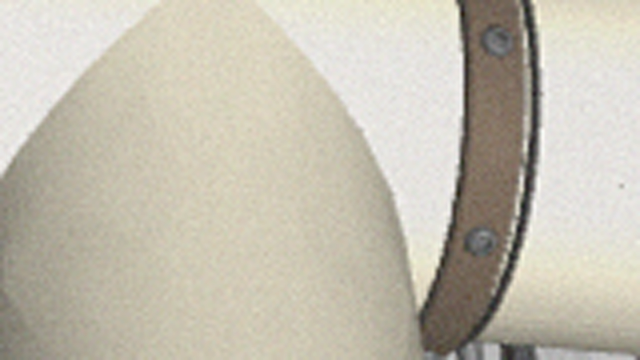

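View pics/s3.png

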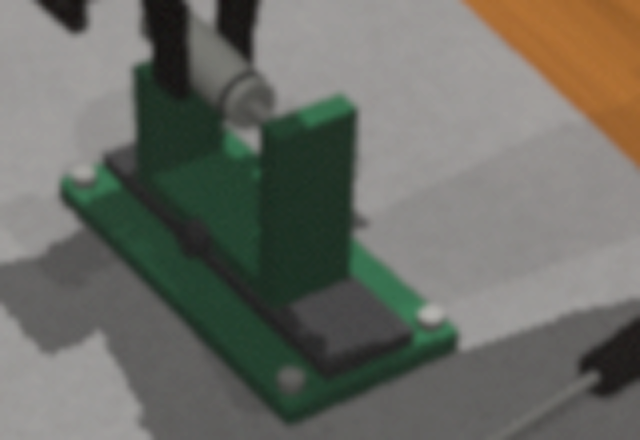

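The top view is blocked by the arm. The scene view shows the roller's banded end face at crop (250,102), level and just inside the taller cheek. The yoke base corners are at (62,185), (290,405) and (457,338). I'll use these for a second check.

```bash
python3 - <<'E'
from h import *
import cv2
c=optics.get_calibration('scene');K=np.array(c['camera_matrix']);T=np.array(c['camera_from_world'])
def pr(p): q=K@(T@np.r_[p,1])[:3]; return ((q[:2]/q[2]-[250,130]+.4)*4).round(1)
s=sense();t=np.array(s['tcp_pos']);yk=np.radians(7.3);v=np.array([-np.sin(yk),np.cos(yk),0]);x=np.array([np.cos(yk),np.sin(yk),0])
for d in(0,.003):
  e=t+[0,0,.019-d]+.04*v; print('end face proj',d,pr(e),'band+x',pr(e+.013*x),'-x',pr(e-.013*x),'top',pr(e+[0,0,.013]),'bot',pr(e-[0,0,.013]))
m=np.array([.5164,-.1576,0]);
for n,a,b,z in(('left',.05,-.105,.022),('near',.05,.105,.022),('right',-.05,.105,.022)): print(n,pr(m+a*x+b*v+[0,0,z]))
h=-.0122
for a,b,z in((.022,.0615,.118),(-.022,.0615,.118),(-.022,.0475,.118),(.022,.0475,.118),(.022,-.0475,.089),(.022,-.0615,.089)): print('cheek',a,b,pr(m+a*x+(b+h)*v+[0,0,z]))
print('per mm x',pr(e+.001*x)-pr(e),'y',pr(e+.001*v)-pr(e))
# enhanced crop
i=cv2.imread('pics/s3f.png')[140:185,280:345]; cv2.imwrite('pics/s3z.png',cv2.convertScaleAbs(cv2.resize(i,None,fx=11,fy=11,interpolation=cv2.INTER_CUBIC),alpha=1.8))
E
```

```text
end face proj 0 [248.3  80.4] band+x [224.1  89.1] -x [272.1  71.9] top [248.4  55.6] bot [248.1 104.8]
end face proj 0.003 [248.2  86.1] band+x [224.2  94.7] -x [272.   77.5] top [248.3  61.4] bot [248.1 110.3]
left [ 51.9 164.5]
near [284.1 397.4]
right [461.6 318.8]
cheek 0.022 0.0615 [269.2 136.7]
cheek -0.022 0.0615 [351.8 105.8]
cheek -0.022 0.0475 [333.6  90.9]
cheek 0.022 0.0475 [251.4 121.2]
cheek 0.022 -0.0475 [140.9  76.5]
cheek 0.022 -0.0615 [125.8  62.9]
per mm x [-1.8  0.6] y [1.2 1. ]
```

View pics/s3z.png

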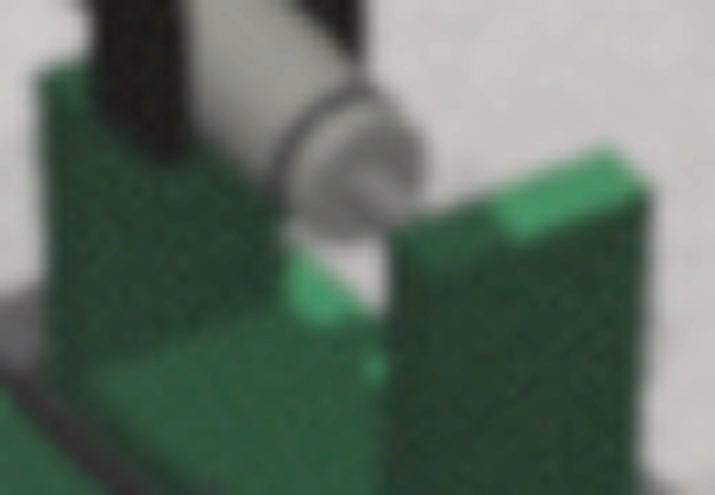

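The zoomed view shows the end face at zoom (355,168), about 8 mm lower in the grip than nominal, because the lift began while the fingers were still closing. That still works. I'll raise it a little and feel for the taller cheek with the spring pin (tool -x).

```bash
P="python3 -m pendant"; g(){ grep -E "tcp_pos|wrist"|paste -sd' '; }
$P '[[[0,0,-0.04,0],[0,0,-0.04,0],[0,0,-0.04,0]]]'|g
$P '[[[0,0,0,0],[0,0,0,0]]]'|g
$P '[[[-0.02,0,0,0],[-0.04,0,0,0],[-0.04,0,0,0]]]'|g
$P '[[[-0.02,0,0,0],[-0.02,0,0,0]]]'|g
$P '[[[-0.02,0,0,0],[-0.02,0,0,0]]]'|g
$P '[[[-0.02,0,0,0],[-0.02,0,0,0]]]'|g
$P '[[[-0.02,0,0,0],[-0.02,0,0,0]]]'|g
$P '[[[-0.02,0,0,0],[-0.02,0,0,0]]]'|g
```

```text
tcp_pos: [0.5225, -0.1952, 0.0984] wrist_force: [-0.1, -0.7, -2.4]
tcp_pos: [0.5221, -0.1952, 0.0976] wrist_force: [0.2, -0.2, -1.9]
tcp_pos: [0.5216, -0.191, 0.0975] wrist_force: [-0.3, 0.7, -2.7]
tcp_pos: [0.5214, -0.189, 0.0975] wrist_force: [0.1, 0.2, -2.0]
tcp_pos: [0.5212, -0.1871, 0.0976] wrist_force: [0.1, -1.1, -1.8]
tcp_pos: [0.5211, -0.1857, 0.0978] wrist_force: [0.5, -3.1, -2.1]
tcp_pos: [0.5208, -0.1835, 0.0977] wrist_force: [0.4, -4.4, -2.9]
tcp_pos: [0.5205, -0.1813, 0.0976] wrist_force: [0.9, -4.0, -2.4]
```

```bash
P="python3 -m pendant"; g(){ grep -E "tcp_pos|wrist"|paste -sd' '; }
$P '[[[-0.03,0.012,0,0],[-0.06,0.012,0,0],[-0.06,0.012,0,0]]]'|g
$P '[[[-0.03,0,0,0],[-0.064,0,0,0],[-0.064,0,0,0]]]'|g
$P '[[[0,0,0,0],[0,0,0,0]]]'|g
$P '[[[0,0,0,0],[0,0,0,0]]]'|g
$P '[[[0,0,0.04,0],[0,0,0.08,0],[0,0,0.08,0]]]'|g
cat >>h.py <<'E'
def yk():
    s=sense();d=np.array(s['tcp_pos'])-[.5164,-.1576,0];a=np.radians(7.3);x=np.array([np.cos(a),np.sin(a),0]);v=np.array([-x[1],x[0],0]);F=np.array(s['wrist_force'])
    print('t',s['time_s'],'yoke mm',(d@x*1e3).round(1),(d@v*1e3).round(1),(d[2]*1e3).round(1),'F',(F@x).round(1),(F@v).round(1),F[2].round(1),'M',np.round(s['moment'],2),'gf',s['gripper_force'])
E
python3 -c "
from h import *
yk()"
```

```text
tcp_pos: [0.5194, -0.1756, 0.0978] wrist_force: [1.7, -5.5, -4.2]
tcp_pos: [0.5186, -0.1696, 0.0977] wrist_force: [1.4, -7.4, -4.5]
tcp_pos: [0.5186, -0.1698, 0.0977] wrist_force: [2.4, -7.4, -4.3]
tcp_pos: [0.5186, -0.1698, 0.0977] wrist_force: [2.1, -7.6, -5.2]
tcp_pos: [0.5189, -0.17, 0.0905] wrist_force: [0.5, -6.6, 0.7]
t 9.8 yoke mm 0.9 -12.6 90.5 F -0.3 -6.6 0.7 M [-1.83 -0.13  0.05] gf 29.993897080421448
```

```bash
P="python3 -m pendant"; g(){ grep -E "tcp_pos|wrist"|paste -sd' '; }
$P '[[[-0.005,0.006,0.02,0],[-0.005,0.006,0.04,0],[-0.005,0.006,0.04,0]]]'|g
$P '[[[0,0,0.01,0],[0,0,0.02,0],[0,0,0.02,0]]]'|g
$P '[[[0,0,0.01,0],[0,0,0.02,0],[0,0,0.02,0]]]'|g
$P '[[[0,0,0.01,0],[0,0,0.02,0],[0,0,0.02,0]]]'|g
python3 -c "
from h import *
yk()"
```

```text
tcp_pos: [0.5186, -0.1696, 0.087] wrist_force: [0.2, -7.7, 2.6]
tcp_pos: [0.5187, -0.1697, 0.0851] wrist_force: [1.0, -7.7, 1.9]
tcp_pos: [0.5186, -0.1696, 0.083] wrist_force: [1.5, -8.1, 1.6]
tcp_pos: [0.5186, -0.1697, 0.081] wrist_force: [0.6, -7.4, 2.6]
t 11.0 yoke mm 0.7 -12.3 81.0 F -0.3 -7.5 2.6 M [-1.93 -0.2   0.01] gf 30.000467598438263
```

```bash
P="python3 -m pendant"; g(){ grep -E "tcp_pos|wrist"|paste -sd' '; }
$P '[[[0,0,0.01,0],[0,0,0.02,0],[0,0,0.02,0]]]'|g
$P '[[[0,0,0.01,0],[0,0,0.02,0],[0,0,0.02,0]]]'|g
$P '[[[0,0,0.01,0],[0,0,0.01,0]]]'|g
$P '[[[0,0,0.01,0],[0,0,0.01,0]]]'|g
$P '[[[0,0,0.01,0],[0,0,0.01,0]]]'|g
$P '[[[0,0,0.01,0],[0,0,0.01,0]]]'|g
python3 -c "
from h import *
yk()"
```

```text
tcp_pos: [0.5186, -0.1696, 0.0789] wrist_force: [1.8, -7.6, 1.3]
tcp_pos: [0.5186, -0.1696, 0.0768] wrist_force: [0.6, -8.1, 0.8]
tcp_pos: [0.5186, -0.1696, 0.0758] wrist_force: [1.0, -7.6, 0.7]
tcp_pos: [0.5186, -0.1696, 0.0748] wrist_force: [2.5, -7.1, 0.8]
tcp_pos: [0.5186, -0.1696, 0.0738] wrist_force: [1.1, -6.6, -0.1]
tcp_pos: [0.5185, -0.1695, 0.0727] wrist_force: [1.5, -7.9, -0.6]
t 12.4 yoke mm 0.6 -12.1 72.7 F 0.5 -8.0 -0.6 M [-1.88 -0.33 -0.03] gf 30.00038355588913
```

```bash
P="python3 -m pendant"; g(){ grep -E "tcp_pos|wrist"|paste -sd' '; }
$P '[[[0,0,0.01,0],[0,0,0.01,0]]]'|g
$P '[[[0,0,0.01,0],[0,0,0.01,0]]]'|g
$P '[[[0,0,0.01,0],[0,0,0.01,0]]]'|g
$P '[[[0,0,0.01,0],[0,0,0.01,0]]]'|g
$P '[[[0,0,0.01,0],[0,0,0.01,0]]]'|g
$P '[[[0,0,0.01,0],[0,0,0.01,0]]]'|g
python3 -c "
from h import *
yk()
import cv2
cv2.imwrite('pics/s4f.png',optics.capture('scene')[:,:,::-1])
i=cv2.imread('pics/s4f.png')[135:200,275:350]; cv2.imwrite('pics/s4z.png',cv2.convertScaleAbs(cv2.resize(i,None,fx=9,fy=9,interpolation=cv2.INTER_CUBIC),alpha=2))"
```

```text
tcp_pos: [0.5185, -0.1695, 0.0717] wrist_force: [1.7, -7.4, 0.5]
tcp_pos: [0.5185, -0.1695, 0.0707] wrist_force: [1.5, -7.5, 0.6]
tcp_pos: [0.5185, -0.1695, 0.0696] wrist_force: [0.9, -7.0, -0.5]
tcp_pos: [0.5185, -0.1695, 0.0686] wrist_force: [1.3, -8.0, 0.4]
tcp_pos: [0.5185, -0.1694, 0.0676] wrist_force: [1.0, -6.8, -0.5]
tcp_pos: [0.5185, -0.1694, 0.0666] wrist_force: [1.1, -6.6, -0.3]
t 13.6 yoke mm 0.6 -12.0 66.6 F 0.3 -6.6 -0.3 M [-1.71 -0.39  0.  ] gf 30.00080019235611
```

View pics/s4z.png

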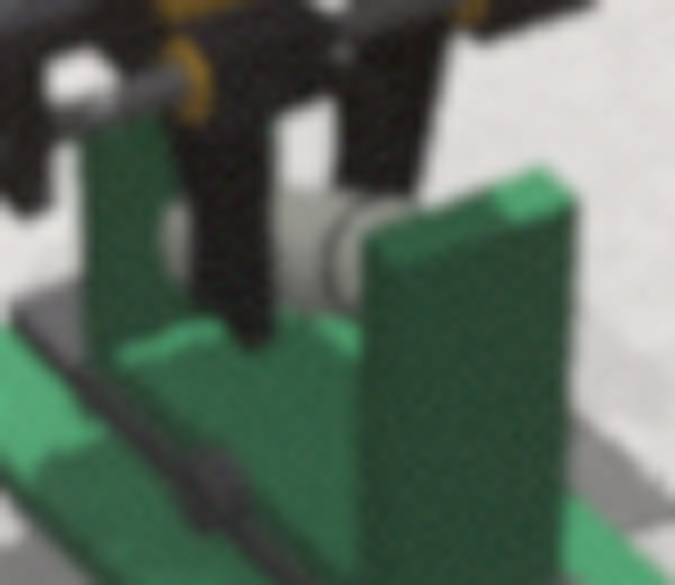

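The view shows the roller between the cheeks but tilted: sprung end at (350,250), left end at (175,245), so the sprung end is too high. Drag of the pin on the cheek pivoted it in the pads. I'll fit the tilt numerically from that same picture.

```bash
cat >>h.py <<'E'
import cv2
def asc(f,u0,u1,v0,v1):
    i=cv2.imread(f)[v0:v1,u0:u1].astype(int)
    for k,row in enumerate(i):
        print(v0+k,''.join('g' if p[1]>p[2]*1.3 else ('#' if p.sum()<100 else chr(48+min(9,p.sum()//60))) for p in row))
E
python3 -c "
from h import *
asc('pics/s4f.png',284,330,146,180)
print()
asc('pics/s3f.png',284,326,140,170)
c=optics.get_calibration('scene');K=np.array(c['camera_matrix']);T=np.array(c['camera_from_world']);pr=lambda p:(lambda q:(q[:2]/q[2]).round(1))(K@(T@np.r_[p,1])[:3])
t=np.array([.5185,-.1694,.0666]);v=np.array([-.127,.992,0])
for d in (.003,.008):
  for th in(0,10,20):
    a=np.radians(th);ax=v*np.cos(a)+[0,0,np.sin(a)];c=t+[0,0,.019-d];print(d,th,[pr(c+k*ax)+[2,.6] for k in(-.04,0,.034,.04)])
"
```

```text
146 2232211#####1###########22331##########2455555
147 22221#################2334442##########3455555
148 111####g#############23445542#########13555555
149 ###g#gggg############24555542#########23555555
150 ##gggggggg###########24555542#########24555555
151 1ggggggggg###########24555542#########34555555
152 1ggggggggg###########24555542#########34555555
153 1ggggggggg###########24555542########135555555
154 1gggggggggg##########24555431########235555555
155 2gggggggggg##########23444432########245555444
156 2gggggggggg##########23344332221####134544333g
157 2ggggggggg21#########2333333332222222344332ggg
158 2gggggggg222#########2333333332333322222gggggg
159 2gggggggg232#########233333322333222gggggggggg
160 2gggggggg222#########233333322332ggggggggggggg
161 2ggggggg1222#########23333322332gggggggggggggg
162 2ggggggg1222#########22333222332gggggggggggggg
163 2gggggggg222#########12333222321gggggggggggggg
164 2gggggggg122#########12233222321gggggggggggggg
165 2gggggggg121#########12222222221gggggggggggggg
166 1ggggggggg############2222222221gggggggggggggg
167 1ggggggggggg##########222
[... 1948 characters left out ...]
gg
168 1ggggggggggggggggggggggggggggg21gggggggggg
169 1ggggggggggggggggggggggggggggggggggggggggg
0.003 0 [array([298.6, 150.7]), array([310. , 160.8]), array([320.1, 169.7]), array([321.9, 171.3])]
0.003 10 [array([298.8, 154. ]), array([310. , 160.8]), array([320. , 166.9]), array([321.8, 168. ])]
0.003 20 [array([299.4, 157.4]), array([310. , 160.8]), array([319.5, 163.8]), array([321.3, 164.4])]
0.008 0 [array([298.6, 153. ]), array([310., 163.]), array([320.1, 171.9]), array([321.9, 173.5])]
0.008 10 [array([298.9, 156.2]), array([310., 163.]), array([319.9, 169.1]), array([321.8, 170.2])]
0.008 20 [array([299.4, 159.5]), array([310., 163.]), array([319.5, 166.1]), array([321.3, 166.7])]
```

```bash
P="python3 -m pendant"; g(){ grep -E "tcp_pos|wrist"|paste -sd' '; }
$P '[[[0,0,-0.03,0],[0,0,-0.06,0],[0,0,-0.09,0],[0,0,-0.12,0],[0,0,-0.12,0]]]'|g
$P '[[[0,0,-0.03,0],[0,0,-0.06,0],[0,0,-0.09,0],[0,0,-0.12,0],[0,0,-0.12,0]]]'|g
$P '[[[0,0,-0.03,0],[0,0,-0.06,0],[0,0,-0.06,0]]]'|g
cat >>h.py <<'E'
def shot(f,*w):
    yk();cv2.imwrite(f,optics.capture('scene')[:,:,::-1]);asc(f,*w)
E
python3 -c "
from h import *
shot('pics/s5.png',288,326,138,172)"
```

```text
tcp_pos: [0.5166, -0.1688, 0.0776] wrist_force: [0.5, -5.5, -4.1]
tcp_pos: [0.5177, -0.1681, 0.0905] wrist_force: [-0.4, 0.0, -2.9]
tcp_pos: [0.5176, -0.1685, 0.0963] wrist_force: [0.1, 0.6, -2.6]
t 14.95 yoke mm -0.2 -11.0 96.3 F 0.2 0.6 -2.6 M [ 0.06 -0.02  0.03] gf 29.999634325504303
138 55555431#########235555531########1345
139 55555542#########235555431########1355
140 55555542#########23555543#########2455
141 55555542#########13455543#########2455
142 55554432#########1344444321#######3455
143 5544gg32#########123333332222221123455
144 44gggg32#########123333333222332233455
145 gggggg321########233333333233333333445
146 gggggg321########123333332233333333344
147 ggggg2321########123333322333333333334
148 ggggg2221#########23333322333333333334
149 ggggg222##########23333222333333333333
150 ggggg222##########22333222333333333333
151 ggggg122##########22232222333332222233
152 gggggg11##########12222222333332222222
153 ggggggg###########12222222233332222222
154 gggggggg##########12222222233333332223
155 ggggggggg#########22222221223333333333
156 ggggggggg########133333322222333333333
157 ggggggggggg######134444443333333332232
158 gggggggggggg#####134555554444333222ggg
159 gggggggggggggg###234555555544332gggggg
160 gggggggggggggg###2345555555432gggggggg
161 ggggggggggggggggg234455555432ggggggggg
162 ggggggggggggggggg12344555542gggggggggg
163 gggggggggggggggggggg34455542gggggggggg
164 ggggggggggggggggggggg3445442gggggggggg
165 ggggggggggggggggggggggg44442gggggggggg
166 gggggggggggggggggggggggg4432gggggggggg
167 ggggggggggggggggggggggggg332gggggggggg
168 gggggggggggggggggggggggggggggggggggggg
169 gggggggggggggggggggggggggggggggggggggg
170 gggggggggggggggggggggggggggggggggggggg
171 gggggggggggggggggggggggggggggggggggggg
```

The pin is off the cheek and free, at about 28° tilt. I'll set the roller back in the cradle, which levels it, and regrip it properly after letting the fingers close fully.

```bash
P="python3 -m pendant"; g(){ grep -E "tcp_pos|wrist"|paste -sd' '; }
$P '[[[0,0,-0.3,0],[0,0,-0.6,0],[0,0,-0.9,0],[0,0,-0.9,0]]]'|g
$P '[[[-0.3,-0.09,0,0],[-0.6,-0.18,0,0],[-0.9,-0.27,0,0]]]'|g
$P '[[[-0.3,-0.09,0,0],[-0.6,-0.18,0,0],[-0.9,-0.27,0,0]]]'|g
$P '[[[-0.3,-0.09,0,0],[-0.6,-0.18,0,0],[-0.9,-0.27,0,0]]]'|g
$P '[[[-0.3,-0.08,0.2,-0.04],[-0.56,-0.15,0.5,-0.0865],[-0.56,-0.15,0.7,-0.0865],[-0.56,-0.15,0.7,-0.0865],[-0.56,-0.15,0.7,-0.0865]]]'|g
python3 -c "
from h import *
rel([.571,.1675,.031],-162.7)"
```

```text
tcp_pos: [0.52, -0.1692, 0.1902] wrist_force: [0.6, -1.2, -2.3]
tcp_pos: [0.5316, -0.0751, 0.1843] wrist_force: [0.1, -0.8, -1.7]
tcp_pos: [0.5468, 0.0179, 0.1841] wrist_force: [0.2, -0.1, -1.8]
tcp_pos: [0.5621, 0.1106, 0.184] wrist_force: [0.4, -0.6, -2.3]
tcp_pos: [0.5703, 0.1665, 0.1149] wrist_force: [0.6, 0.3, -1.9]
t 16.8 tcp [0.5703 0.1665 0.1149] toolz [-0.0015 -0.0013 -1.    ] F [ 0.59  0.32 -1.85] gw 0.287
rel [-0.008 -0.011  0.839] yaw -162.75 turn -0.0004
```

```bash
P="python3 -m pendant"; g(){ grep -E "tcp_pos|wrist"|paste -sd' '; }
$P '[[[-0.008,-0.01,0.2,0],[-0.008,-0.01,0.4,0],[-0.008,-0.01,0.55,0],[-0.008,-0.01,0.6,0],[-0.008,-0.01,0.62,0]]]'|g
$P '[[[0,0,0.03,0],[0,0,0.06,0],[0,0,0.06,0]]]'|g
$P '[[[0,0,0.03,0],[0,0,0.06,0],[0,0,0.06,0]]]'|g
python3 -c "
from h import *
yk()"
```

```text
tcp_pos: [0.572, 0.1676, 0.0543] wrist_force: [0.1, -0.6, -1.9]
tcp_pos: [0.5716, 0.168, 0.0495] wrist_force: [-3.2, -0.6, 3.8]
tcp_pos: [0.571, 0.1686, 0.043] wrist_force: [-6.4, 2.0, 5.0]
t 17.9 yoke mm 95.6 316.6 43.0 F -6.1 2.8 5.0 M [ 0.47  1.6  -0.16] gf 29.99954491853714
```

```bash
P="python3 -m pendant"; g(){ grep -E "tcp_pos|wrist|grip"|paste -sd' '; }
$P '[[[0,0,0.03,0],[0,0,0.06,0],[0,0,0.06,0]]]'|g
$P '[[[0,0,0,0],[0,0,0,0],[0,0,0,0],[0,0,0,0]]]' 0.5|g
python3 -c "
from h import *
rel([.571,.1675,.031],-162.7)"
$P '[[[0,0,0.06,0],[0,0,0.06,0],[0,0,0.06,0],[0,0,0.06,0]]]'|g
python3 -c "
from h import *
rel([.571,.1675,.031],-162.7)
c=optics.capture('scene')[:,:,::-1];cv2.imwrite('pics/s6.png',c)
asc('pics/s6.png',345,420,280,335)"
```

```text
tcp_pos: [0.5707, 0.1689, 0.0381] wrist_force: [-8.1, 2.8, 11.5] gripper_width: 0.288 gripper_force: 30.0
tcp_pos: [0.5719, 0.168, 0.0357] wrist_force: [-0.8, 0.1, 0.7] gripper_width: 0.483 gripper_force: 0.0
t 18.6 tcp [0.5719 0.168  0.0357] toolz [ 1.1e-03  3.0e-04 -1.0e+00] F [-0.79  0.06  0.66] gw 0.483
rel [0.002 0.011 0.047] yaw -162.75 turn -0.0005
tcp_pos: [0.5714, 0.1679, 0.0294] wrist_force: [0.3, -0.4, -0.3] gripper_width: 0.501 gripper_force: 0.0
t 19.0 tcp [0.5714 0.1679 0.0294] toolz [-1.e-04 -2.e-04 -1.e+00] F [ 0.29 -0.44 -0.3 ] gw 0.501
rel [ 0.003  0.005 -0.016] yaw -162.75 turn -0.0005
280 ##############################################################1122222######
281 #############################################################111212221#####
282 #########################################################2211122211221#####
283 #########################################################2221221111111#####
284 #########################################################1222211111111####3
285 #########################################################122211221111###124
286 111#
[... 3211 characters left out ...]
##########12333333333333332232212344443334444433334555555555
327 #########################12333333333333333222112344433333444444444555555555
328 #########################23333333333333333322112334333333334444444555555555
329 21###############1#######23333333333333333322222333333333333444444455555555
330 221#############1221####123333333333333333322222233333333333344444445555555
331 3221############22221###233333333333333333222222223333333333333444444555555
332 33222###########233322#1233333333333333333222222222233333333333344444455555
333 3332221#########23333222333333333333333332222222222233333333333334444455555
334 33332221#######223333333333333333333333332222222222233333333333333344445555
```

```bash
P="python3 -m pendant"; g(){ grep -E "tcp_pos|wrist|grip"|paste -sd' '; }
$P '[[[0,0.005,-0.016,0],[0,0.005,-0.016,0],[0,0.005,-0.016,0],[0,0.005,-0.016,0],[0,0.005,-0.016,0],[0,0.005,-0.016,0],[0,0.005,-0.016,0],[0,0.005,-0.016,0]]]' 1|g
$P '[[[0,0,0,0],[0,0,0,0]]]'|g
$P '[[[0,0,-0.1,0],[0,0,-0.4,0],[0,0,-0.7,0],[0,0,-1,0],[0,0,-1,0]]]'|g
$P '[[[0.15,0.07,-0.3,0],[0.4,0.2,-0.6,0],[0.7,0.33,-0.6,0],[0.9,0.42,-0.6,0]]]'|g
$P '[[[0.3,0.14,0,0],[0.6,0.28,0,0],[0.9,0.42,0,0]]]'|g
$P '[[[0.3,0.14,0,0],[0.6,0.28,0,0],[0.9,0.42,0,0]]]'|g
$P '[[[0.2,0.1,0,0.04],[0.4,0.2,0,0.0865],[0.55,0.26,0,0.0865],[0.55,0.26,0,0.0865],[0.55,0.26,0,0.0865]]]'|g
python3 -c "
from h import *
rel([.5203,-.1904,.095],-172.7);yk()"
```

```text
tcp_pos: [0.5699, 0.1674, 0.0312] wrist_force: [-5.5, -0.1, 5.5] gripper_width: 0.29 gripper_force: 29.9
tcp_pos: [0.5699, 0.1674, 0.0312] wrist_force: [-5.6, -0.9, 5.2] gripper_width: 0.286 gripper_force: 29.9
tcp_pos: [0.5748, 0.1694, 0.1364] wrist_force: [-0.4, 0.2, -2.2] gripper_width: 0.292 gripper_force: 29.9
tcp_pos: [0.5575, 0.0681, 0.1913] wrist_force: [0.9, -0.2, -2.4] gripper_width: 0.295 gripper_force: 29.9
tcp_pos: [0.5438, -0.0302, 0.1901] wrist_force: [0.1, 0.2, -1.2] gripper_width: 0.289 gripper_force: 29.9
tcp_pos: [0.5303, -0.1287, 0.1901] wrist_force: [0.9, 0.1, -2.8] gripper_width: 0.292 gripper_force: 29.9
tcp_pos: [0.5219, -0.1878, 0.1902] wrist_force: [-0.7, -0.4, -3.5] gripper_width: 0.29 gripper_force: 29.9
t 22.05 tcp [ 0.5219 -0.1878  0.1902] toolz [-8.e-04  4.e-04 -1.e+00] F [-0.69 -0.41 -3.53] gw 0.29
rel [0.024 0.018 0.952] yaw -172.73 turn -0.0002
t 22.05 yoke mm 1.6 -30.6 190.2 F -0.7 -0.3 -3.5 M [ 0.11 -0.04 -0.  ] gf 29.855239391326904
```

```bash
P="python3 -m pendant"; g(){ grep -E "tcp_pos|wrist"|paste -sd' '; }
$P '[[[0.017,0.028,0.25,0],[0.017,0.028,0.5,0],[0.017,0.028,0.75,0],[0.017,0.028,1,0],[0.017,0.028,1,0],[0.017,0.028,1,0]]]'|g
python3 -c "
from h import *
yk()"
$P '[[[0,0,0.02,0],[0,0,0.04,0],[0,0,0.05,0],[0,0,0.05,0]]]'|g
$P '[[[0,0,0.01,0],[0,0,0.02,0],[0,0,0.02,0]]]'|g
$P '[[[0,0,0.01,0],[0,0,0.02,0],[0,0,0.02,0]]]'|g
python3 -c "
from h import *
yk()"
```

```text
tcp_pos: [0.52, -0.1893, 0.0913] wrist_force: [-0.4, 0.1, -1.9]
t 22.65 yoke mm -0.5 -31.9 91.3 F -0.4 0.2 -1.9 M [-0.01 -0.13  0.02] gf 29.854334285482764
tcp_pos: [0.5196, -0.1897, 0.0865] wrist_force: [0.0, 0.2, -2.3]
tcp_pos: [0.5194, -0.1897, 0.084] wrist_force: [0.2, -0.6, -1.7]
tcp_pos: [0.5196, -0.1896, 0.0826] wrist_force: [-2.1, 2.3, 1.5]
t 23.65 yoke mm -0.9 -32.2 82.6 F -1.7 2.6 1.5 M [ 0.45  0.28 -0.03] gf 29.88242835737765
```

```bash
P="python3 -m pendant"; g(){ grep -E "tcp_pos|wrist"|paste -sd' '; }
$P '[[[0,0,0.01,0],[0,0,0.02,0],[0,0,0.02,0]]]'|g
$P '[[[0,0,0.01,0],[0,0,0.02,0],[0,0,0.02,0]]]'|g
$P '[[[0,0,0.01,0],[0,0,0.02,0],[0,0,0.02,0]]]'|g
python3 -c "
from h import *
shot('pics/s7.png',288,326,138,178)"
```

```text
tcp_pos: [0.52, -0.1893, 0.0813] wrist_force: [-1.8, 4.1, 6.3]
tcp_pos: [0.5202, -0.189, 0.0795] wrist_force: [-2.8, 5.6, 7.3]
tcp_pos: [0.5202, -0.1887, 0.0773] wrist_force: [-2.2, 7.3, 6.3]
t 24.55 yoke mm -0.2 -31.3 77.3 F -1.2 7.5 6.3 M [ 1.95  0.54 -0.07] gf 30.015443935990334
138 2#########1233445431#########245555555
139 2##########233444442#########345555555
140 2##########233344442########1345555555
141 31#########133434432########1355555555
142 42#########123443331########2455555555
143 42##########33443332########2455555555
144 32##########234443321#######3455555555
145 2g#########12444443321######3455555555
146 gg##########23444443321####13555555555
147 ggg########1334444443321###24555555555
148 ggg########23344444443321##24555555555
149 gg#########13344444444332##24555555555
150 gg#########123444444443332#24555555555
151 ggg########123344444444332224555555555
152 ggg#########23334444444433224555555555
153 ggg#########23333444444443334555555555
154 ggg#########23333344444443333455555555
155 ggg#########22333334444433223345555555
156 ggg#########12233333443332222344555544

[... 202 characters left out ...]
22gggggggggg
162 ggggggg#####gggg122223333221gggggggggg
163 gggggggg###gggggg1112333222ggggggggggg
164 ggggggggggggggggggg22332222#gggggggggg
165 gggggggggggggggggggg2222222#gggggggggg
166 ggggggggggggggggggggg222222#gggggggggg
167 gggggggggggggggggggggg22222#gggggggggg
168 ggggggggggggggggggggggg2222ggggggggggg
169 gggggggggggggggggggggggggg2ggggggggggg
170 gggggggggggggggggggggggggggggggggggggg
171 gggggggggggggggggggggggggggggggggggggg
172 gggggggggggggggggggggggggggggggggggggg
173 gggggggggggggggggggggggggggggggggggggg
174 gggggggggggggggggggggggggggggggggggggg
175 gggggggggggggggggggggggggggggggggggggg
176 gggggggggggggggggggggggggggggggggggggg
177 gggggggggggggggggggggggggggggggggggggg
```

```bash
P="python3 -m pendant"; g(){ grep -E "tcp_pos|wrist"|paste -sd' '; }
$P '[[[0,0,0.01,0],[0,0,0.01,0]]]'|g
python3 -c "
from h import *
yk()"
$P '[[[-0.01,0,0,0],[-0.02,0,0,0],[-0.02,0,0,0]]]'|g
python3 -c "
from h import *
yk()"
$P '[[[-0.01,0,0,0],[-0.02,0,0,0],[-0.02,0,0,0]]]'|g
python3 -c "
from h import *
yk()"
```

```text
tcp_pos: [0.5202, -0.1886, 0.0763] wrist_force: [-2.3, 7.4, 6.1]
t 24.8 yoke mm -0.1 -31.2 76.3 F -1.3 7.6 6.1 M [ 2.    0.5  -0.03] gf 29.97670842334628
tcp_pos: [0.5202, -0.1882, 0.0762] wrist_force: [-0.8, -0.5, 4.6]
t 25.1 yoke mm -0.1 -30.8 76.2 F -0.9 -0.3 4.6 M [-0.28  0.24 -0.02] gf 29.986871648579836
tcp_pos: [0.52, -0.186, 0.0757] wrist_force: [0.6, -2.6, 4.6]
t 25.4 yoke mm -0.0 -28.6 75.7 F 0.3 -2.6 4.6 M [-0.71 -0.28  0.02] gf 29.997794721275568
```

```bash
P="python3 -m pendant"; g(){ grep -E "tcp_pos|wrist"|paste -sd' '; }
$P '[[[0,0.008,-0.01,0],[0,0.008,-0.01,0],[0,0.008,-0.01,0]]]'|g
python3 -c "
from h import *
yk()"
$P '[[[-0.01,0,0,0],[-0.02,0,0,0],[-0.02,0,0,0]]]'|g
$P '[[[-0.01,0,0,0],[-0.02,0,0,0],[-0.02,0,0,0]]]'|g
python3 -c "
from h import *
yk()"
```

```text
tcp_pos: [0.5188, -0.1857, 0.0761] wrist_force: [2.6, -0.1, 2.3]
t 25.7 yoke mm -1.1 -28.2 76.1 F 2.5 -0.5 2.3 M [-0.27 -0.82  0.05] gf 30.000240113586187
tcp_pos: [0.517, -0.1836, 0.0756] wrist_force: [1.2, -0.5, 0.4]
tcp_pos: [0.5165, -0.1815, 0.0754] wrist_force: [-0.3, -0.3, -2.2]
t 26.3 yoke mm -2.9 -23.7 75.4 F -0.4 -0.3 -2.2 M [-0.33 -0.02 -0.01] gf 30.007013082504272
```

```bash
P="python3 -m pendant"; g(){ grep -E "tcp_pos|wrist"|paste -sd' '; }
$P '[[[-0.01,0,0,0],[-0.02,0,0,0],[-0.02,0,0,0]]]'|g
$P '[[[0,-0.007,0,0],[0,-0.015,0,0],[0,-0.015,0,0]]]'|g
python3 -c "
from h import *
shot('pics/s8.png',288,332,142,182)"
```

```text
tcp_pos: [0.5165, -0.1796, 0.0754] wrist_force: [-0.1, -0.3, -5.6]
tcp_pos: [0.5179, -0.1794, 0.0755] wrist_force: [-3.1, -0.8, -5.2]
t 26.9 yoke mm -1.3 -21.9 75.5 F -3.2 -0.4 -5.2 M [-0.24  0.53  0.12] gf 30.022170916199684
142 5542##########233445542#########245555555555
143 5442##########133444442#########345555555555
144 44gg###########23444432#########345555555555
145 ggggg##########23443332########1355555555555
146 ggggg##########23444332########2355555555555
147 ggggg##########244444332#######2455555555555
148 ggggg##########2344443322######3455555555555
149 ggggg##########23444443321####13455555555555
150 ggggg##########234444443321###13555555555555
151 ggggg#########12344444443321##13555555555555
152 gggggg#########2344444444332##23555555555555
153 gggggg#########23444444444332#23555555555555
154 gggggg#########23344444444333223555555555544
155 gggggg#########233344444444332235555555444gg
156 gggggg#########2333344444444333455554433gggg
157 gggggg#########233333444444433334444332ggggg
158 gggggg#########123333444444433333332gggggggg
159 gggggg#########122333344444332222gggg
[... 385 characters left out ...]
gggggggggggggg
168 gggggggggggggggggggggggg2221gggggggggggggggg
169 gggggggggggggggggggggggg222#gggggggggggggggg
170 ggggggggggggggggggggggggg22#gggggggggggggggg
171 gggggggggggggggggggggggggg2ggggggggggggggggg
172 gggggggggggggggggggggggggggggggggggggggggggg
173 gggggggggggggggggggggggggggggggggggggggggggg
174 gggggggggggggggggggggggggggggggggggggggggggg
175 gggggggggggggggggggggggggggggggggggggggggggg
176 gggggggggggggggggggggggggggggggggggggggggggg
177 gggggggggggggggggggggggggggggggggggggggggggg
178 gggggggggggggggggggggggggggggggggggggggggggg
179 #ggggggggggggggggggggggggggggggggggggggggggg
180 ###ggggggggggggggggggggggggggggggggggggggggg
181 ####gggggggggggggggggggggggggggggggggggggggg
```

The spring pin has entered the recess: there was no face contact, and the walls now resist both sideways and vertically. Next I'll centre it.

```bash
P="python3 -m pendant"; g(){ grep -E "tcp_pos|wrist"|paste -sd' '; }
$P '[[[0,0.015,0.012,0],[0,0.015,0.012,0],[0,0.015,0.012,0]]]'|g
python3 -c "
from h import *
yk()"
$P '[[[0,0.01,0,0],[0,0.015,0,0],[0,0.015,0,0]]]'|g
python3 -c "
from h import *
yk()"
$P '[[[0,0.01,0,0],[0,0.01,0,0],[0,0.01,0,0]]]'|g
python3 -c "
from h import *
yk()"
```

```text
tcp_pos: [0.518, -0.1797, 0.0752] wrist_force: [-0.9, 1.4, -3.7]
t 27.25 yoke mm -1.2 -22.1 75.2 F -0.7 1.5 -3.7 M [0.21 0.02 0.03] gf 30.000381097197533
tcp_pos: [0.5169, -0.1801, 0.0753] wrist_force: [2.1, 1.8, -4.2]
t 27.55 yoke mm -2.4 -22.4 75.3 F 2.3 1.5 -4.2 M [ 0.1  -0.55 -0.06] gf 30.022407956421375
tcp_pos: [0.5154, -0.1804, 0.0753] wrist_force: [1.8, 0.3, -3.6]
t 27.85 yoke mm -3.9 -22.5 75.3 F 1.8 0.0 -3.6 M [-0.07 -0.67 -0.01] gf 30.02200735732913
```

```bash
P="python3 -m pendant"; g(){ python3 -c "
from h import *
yk()"; }
$P '[[[0,-0.02,0.01,0],[0,-0.02,0.01,0],[0,-0.02,0.01,0]]]'>/dev/null;g
$P '[[[-0.01,0,0,0],[-0.02,0,0,0],[-0.02,0,0,0]]]'>/dev/null;g
$P '[[[-0.01,0,0,0],[-0.02,0,0,0],[-0.02,0,0,0]]]'>/dev/null;g
$P '[[[-0.01,0,0,0],[-0.02,0,0,0],[-0.02,0,0,0]]]'>/dev/null;g
```

```text
t 28.15 yoke mm -3.4 -22.4 74.3 F -4.3 0.7 3.5 M [-0.28  1.   -0.13] gf 30.000587180256844
t 28.45 yoke mm -1.7 -20.7 74.2 F -0.6 -2.7 1.0 M [-1.11  0.16  0.06] gf 30.000452734529972
t 28.75 yoke mm -2.1 -18.2 73.4 F 1.1 -4.3 -3.1 M [-1.25 -0.42 -0.08] gf 30.01319356262684
t 29.05 yoke mm -2.1 -16.2 73.8 F 1.3 -5.4 -4.8 M [-1.46 -0.54 -0.03] gf 30.033723805099726
```

```bash
P="python3 -m pendant"; g(){ python3 -c "
from h import *
yk()"; }
$P '[[[-0.01,0,0.01,0],[-0.02,0,0.015,0],[-0.02,0,0.015,0]]]'>/dev/null;g
$P '[[[-0.01,0,0.005,0],[-0.02,0,0.01,0],[-0.02,0,0.01,0]]]'>/dev/null;g
$P '[[[0,0,0.01,0],[0,0,0.02,0],[0,0,0.02,0]]]'>/dev/null;g
```

```text
t 29.35 yoke mm -2.1 -14.3 72.6 F 0.7 -4.8 -3.7 M [-1.48 -0.53 -0.06] gf 30.014481469988823
t 29.65 yoke mm -2.1 -12.4 71.7 F 1.6 -5.1 -3.2 M [-1.51 -0.4  -0.  ] gf 30.00549366697669
t 29.95 yoke mm -2.0 -12.5 70.0 F 0.9 -5.2 -0.2 M [-1.32 -0.26  0.03] gf 30.002251267433167
```

```bash
P="python3 -m pendant"; g(){ python3 -c "
from h import *
yk()"; }
$P '[[[0,-0.004,0.01,0],[0,-0.004,0.02,0],[0,-0.004,0.02,0]]]'>/dev/null;g
$P '[[[0,0,0.01,0],[0,0,0.02,0],[0,0,0.02,0]]]'>/dev/null;g
$P '[[[0,0,0.01,0],[0,0,0.02,0],[0,0,0.02,0]]]'>/dev/null;g
python3 -c "
from h import *
cv2.imwrite('pics/s9.png',optics.capture('scene')[:,:,::-1]);asc('pics/s9.png',284,326,140,180)"
```

```text
t 30.25 yoke mm -1.6 -12.4 68.1 F -0.4 -5.4 1.2 M [-1.19 -0.05  0.03] gf 29.995134361088276
t 30.55 yoke mm -1.5 -12.3 65.8 F -1.5 -5.2 2.7 M [-1.08 -0.15  0.04] gf 29.9946185387671
t 30.85 yoke mm -1.6 -12.3 63.5 F 0.3 -5.4 2.9 M [-1.06 -0.29  0.  ] gf 30.011923648416996
140 #########################################2
141 122#########1############################2
142 3432#######121##########################13
143 55442#####1122##########################13
144 554421#11122221#########################23
145 444321111111111#########################24
146 3333221111###11#########################34
147 22222111#####1###########2222###########34
148 122211#################2234431#########135
149 1111##################23445432#########235
150 ######ggg############123445542#########245
151 ####ggggg############123444542#########345
152 #gggggggg11###########23444442########1345
153 1gggggggg#############23444432########1355
154 1ggggggggg############23444332########2455
155 2gggggggggg###########234443332#######2455
156 2ggggggggggg##########2344443332######3444
157 2ggggggggggg##########23
[... 352 characters left out ...]
2gggggggggggg#########1233333332gggggggggg
166 1gggggggggggg#########1233333332gggggggggg
167 1gggggggggggg#########1223333332gggggggggg
168 1ggggggggggggg#######ggg22333331gggggggggg
169 1gggggggggggggg#######ggg2233321gggggggggg
170 1ggggggggggggggg######ggg222322ggggggggggg
171 1gggggggggggggggg#####gggg22221ggggggggggg
172 1ggggggggggggggggg####ggggg222#ggggggggggg
173 1ggggggggggggggggg####gggggg11#ggggggggggg
174 1ggggggggggggggggggggggggggggggggggggggggg
175 1ggggggggggggggggggggggggggggggggggggggggg
176 ###ggggggggggggggggggggggggggggggggggggggg
177 ###ggggggggggggggggggggggggggggggggggggggg
178 ####gggggggggggggggggggggggggggggggggggggg
179 #####ggggggggggggggggggggggggggggggggggggg
```

```bash
P="python3 -m pendant"; g(){ python3 -c "
from h import *
yk()"; }
$P '[[[0,0,0.01,0],[0,0,0.02,0],[0,0,0.02,0]]]'>/dev/null;g
$P '[[[0,0,0.012,0],[0,0,0.012,0],[0,0,0.012,0]]]'>/dev/null;g
$P '[[[0.01,0,0,0],[0.02,0,0,0],[0.02,0,0,0]]]'>/dev/null;g
$P '[[[0.01,0,0,0],[0.02,0,0,0],[0.02,0,0,0]]]'>/dev/null;g
```

```text
t 31.2 yoke mm -1.6 -12.3 61.4 F 0.8 -4.6 2.5 M [-1.13 -0.34  0.03] gf 30.021386314183474
t 31.5 yoke mm -1.6 -12.3 60.2 F 0.3 -4.6 1.9 M [-1.19 -0.32 -0.01] gf 30.02882083877921
t 31.8 yoke mm -1.7 -14.4 60.3 F -0.4 -5.5 2.1 M [-1.05 -0.38 -0.08] gf 30.028539765626192
t 32.1 yoke mm -1.8 -16.3 60.3 F 1.2 -4.5 2.5 M [-0.89 -0.5  -0.05] gf 30.03041496500373
```

```bash
P="python3 -m pendant"; g(){ python3 -c "
from h import *
yk()"; }
$P '[[[0.01,0,0,0],[0.02,0,0,0],[0.02,0,0,0]]]'>/dev/null;g
$P '[[[0.01,0,0,0],[0.015,0,0,0],[0.015,0,0,0]]]'>/dev/null;g
$P '[[[0.01,0,0,0],[0.01,0,0,0],[0.01,0,0,0]]]'>/dev/null;g
```

```text
t 32.4 yoke mm -1.8 -18.3 60.3 F 1.4 -4.5 3.3 M [-0.75 -0.53 -0.07] gf 30.030439272522926
t 32.7 yoke mm -1.9 -19.8 60.2 F 1.7 -2.5 2.6 M [-0.63 -0.55 -0.02] gf 30.032455567270517
t 33.0 yoke mm -1.9 -20.7 60.2 F 2.2 -3.8 2.8 M [-0.54 -0.59 -0.1 ] gf 30.033706538379192
```

```bash
P="python3 -m pendant"; g(){ python3 -c "
from h import *
yk()"; }
$P '[[[0,-0.005,0.007,0],[0,-0.005,0.007,0],[0,-0.005,0.007,0]]]'>/dev/null;g
$P '[[[0,0,0,0],[0,0,0,0],[0,0,0,0],[0,0,0,0],[0,0,0,0],[0,0,0,0],[0,0,0,0]]]' 0 |tail -2
python3 -c "
from h import *
shot('pics/s10.png',284,326,140,180)"
```

```text
t 33.3 yoke mm -1.8 -20.7 59.3 F -0.0 -4.1 2.5 M [-0.63 -0.25 -0.  ] gf 30.032142139971256
gripper_width: 0.84
gripper_force: 0.0
t 34.0 yoke mm -1.5 -20.7 59.5 F -0.0 -0.1 0.5 M [ 0.11 -0.06  0.03] gf 0.0
140 #1#########123443322211#11223344455431####
141 ############12222211##1223344455555431####
142 ###############11####12344555555555431####
143 #####################23455555555555431####
144 ###############111#g#24555555555555531####
145 ##############12221gg24555555555555542####
146 ##############23332gg24555555555555542####
147 ##############233322g24555555555555542####
148 ##############234332224555555555555542####
149 ##############234433334555555555555431####
150 #############123444333455555555555543#####
151 ###########12234444433445555555555543#####
152 #########1223334444444344455555555543#####
153 ########22233333444444434445555555543#####
154 ########22233333344444443444555555543#####
155 ########12233333334444444344455555543#####
156 #########1223333334444444434445555543###gg
157 #########1222333333444444443444555543##ggg
158 #########g122233333334444444334445442ggggg
1
[... 285 characters left out ...]
#########gggggggg#1222333333322#gggggggggg
166 #########gggggggggg122233333222#gggggggggg
167 #########gggggggggggg22233322221gggggggggg
168 #########ggggggggggggg2223322221gggggggggg
169 #########gggggggggggggg222222321gggggggggg
170 #########ggggggggggggggg22222321gggggggggg
171 #########gggggggggggggggg2212321gggggggggg
172 #########gggggggggggggggggg12221gggggggggg
173 #########ggggggggggggggggggg2221gggggggggg
174 1########gggggggggggggggggggg22ggggggggggg
175 #########ggggggggggggggggggggggggggggggggg
176 #########ggggggggggggggggggggggggggggggggg
177 ########gggggggggggggggggggggggggggggggggg
178 #######ggggggggggggggggggggggggggggggggggg
179 g####ggggggggggggggggggggggggggggggggggggg
```

The roller stays put and level after release, hanging on its pins. I'll withdraw straight up and check once more.

```bash
P="python3 -m pendant"
$P '[[[0,0,0,0],[0,0,-0.1,0],[0,0,-0.3,0],[0,0,-0.6,0],[0,0,-0.9,0],[0,0,-1,0],[0,0,-1,0],[0,0,-1,0]]]' 0 |tail -3
$P '[[[0,0,-0.3,0],[0,0,-0.3,0],[0,0,-0.3,0],[0,0,-0.3,0]]]' >/dev/null
python3 -c "
from h import *
shot('pics/s11.png',284,326,140,180)"
```

```text
wrist_force: [0.5, 0.1, -1.0]
gripper_width: 0.996
gripper_force: 0.0
t 35.25 yoke mm -2.4 -20.4 187.8 F 0.2 -0.2 -0.2 M [ 0.1  -0.01  0.02] gf 0.0
140 555555555555554443444555555555555555555555
141 555555555554443ggggg4455555555555555555555
142 555555544443ggggggggg445555555555555555555
143 555554443gggggggggggg345555555555555555555
144 554443ggggggggggggggg245555555555555555555
145 444gggggggg4455442ggg245555555555555555555
146 gggggggggg45555443211245555555555555555555
147 ggggggggg344544433221245555555555555555555
148 gggggggg2334444333322245555555555555555555
149 1gggggg22333333333333345555555555555555555
150 1ggggg#23333333443333344555555555555555555
151 1ggggg122333333333333334455555555555555555
152 1ggggg122333333333433334445555555555555555
153 1g#gggg22233333333333333344555555555555444
154 1gggggg12233333333333333334455555555444444
155 1gggggg12222333333333333333445555444444444
156 2ggggggg1222233333333333333344554444444444
157 2gggggggg12222333333334333333444444444433g
158 2ggggggggg12222333333333333333344444332ggg
159 2ggggggggg#12222333333343333333333332ggggg
160 2ggggggg
[... 227 characters left out ...]
2ggggggggggggggggg1222333333322#gggggggggg
166 1ggggggggggggggggg#122233333222#gggggggggg
167 1gggggggggggggggggggg22233322221gggggggggg
168 1ggggggggggggggggggggg2222222221gggggggggg
169 1gggggggggggggggggggggg222222321gggggggggg
170 1ggggggggggggggggggggggg22222321gggggggggg
171 1gggggggggggggggggggggggg2112221gggggggggg
172 1gggggggggggggggggggggggggg12221gggggggggg
173 1ggggggggggggggggggggggggggg222#gggggggggg
174 1#ggggggggggggggggggggggggggg22#gggggggggg
175 ##gggggggggggggggggggggggggggggggggggggggg
176 ###ggggggggggggggggggggggggggggggggggggggg
177 ###ggggggggggggggggggggggggggggggggggggggg
178 #####ggggggggggggggggggggggggggggggggggggg
179 ######gggggggggggggggggggggggggggggggggggg
```

```bash
python3 -c "
from station import r
print(r.finish_job())"
```

```text
the job is handed in; nothing more can be done
None
```

The guide roller is fitted in the yoke, spring pin in the taller cheek and fixed pin in the lower, let go and handed in at about 35 s; it stayed level and in place when the gripper withdrew, but the judge's verdict was not shown.

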